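Present the big embroidery hoop to the product camera

ROBOT

A 7-joint arm with a two-finger parallel gripper is mounted at the origin on the work surface. World frame = base frame: x ahead of the robot, y to its left, z up, the work surface at z = 0. Lengths are in m, angles in rad, forces in N, time in s.
With the tool pointing down it reaches from about 0.425 to 0.875 m from the base axis. Payload 4.7 kg.
Tool frame: the origin (TCP) lies on the centre line of the jaws, within the pads' length; the fingertips stand 14 mm ahead of it and the grasp point (between the pads) lies 5 mm behind it; z points along the fingers, y is the line along which they close (so a half turn about z gives the same grasp; the last joint's range is limited). The gripper opens to 87 mm and grips with 3 to 60 N. Pads are 19 mm wide; open, the fingers measure 117 mm over their backs; the gripper's body (75 mm by 190 mm) begins 51 mm behind the grasp point.
Start: joints at [0.014, 0.321, -0.07, 1.45, 0.023, 1.371, -0.057], TCP at [0.65, -0, 0.237] pointing down, gripper open.
Joint ranges: [-2.86, 2.86], [-0.3, 2.09], [-1.38, 1.24], [0.06, 2.45], [-1.56, 4.7], [0.09, 2.05], [-2.69, 2.69]. Speed limits (rad/s): [2.57, 2.57, 3.14, 3.14, 3.14, 3.14, 3.14].

INTERFACE

Orientations are given as a rotation vector (axis times angle).
In Python, from bench import ctrl gives the robot as it stands.
- The arm moves only by the tool send_rows, never from a script. Its argument "steps" is a list of rows, each an object of numbers: "tx", "ty", "tz": the shift along the tool's x, y, z in units of 60 mm (1.0 is 60 mm); "turn": the turn about the tool's z in units of 8 degrees (1.0 is 8 degrees); "grip": the opening, from 0 (shut) to 1 (fully open). A call has 1 to 12 rows; each row shifts and turns the commanded pose from where the row before left it, along the tool's axes as they then stand; what a row does not reach is not made up. A row lasts 1/8 s, in which the tool goes at most 62.5 mm and 10.7 degrees, less where a joint would pass 70% of its speed; a pose out of reach is approached as far as the arm can. A call is refused whole if a number of a shift passes 1 or a number of a turn 1, either way. A call with a gripper value outside its range is refused whole. The fingers move at their own pace and stop on an object; "newtons" is the grip in N (left out, the last holds). Time passes only in rows, so rows that do not move let the fingers close. It gives the time, the measured TCP pose, the force, the opening and the grip force at its end, in the units of the state.
- ctrl.get_state(): the state, without advancing time (a new reading comes with each control period).
- ctrl.get_image(name): name is "scene" or "side" or "wrist"; returns a dict with "pixels" (420x560x3 uint8, red, green, blue), "K" (3x3 intrinsics, pixels), "dist" ([k1, k2, p1, p2, k3] as OpenCV has them; the pictures are not rectified), "cam_to_world" (4x4, takes a point from camera to world coordinates); the wrist camera has in their place "T_tool_cam" (4x4, takes a point from camera to tool coordinates, whose origin is the TCP and whose axes are the flange's). Camera axes: x right, y down, z forward; pixel columns grow to the right and rows downward; lengths in m; the calibration is good to about 2 mm. A picture is of the moment at which its call begins: read the wrist's pose just before it. There is no depth.
- ctrl.close_job(): hands the job in; it is judged then, once.
The state is a dict: "time": time; "joint_positions": joint angles; "qd": joint speeds; "joint_torque": joint torques, N m; "position": TCP position; "tool_rot": TCP orientation; "ft_force": force on the tool from outside, world axes, zero at the start; "torque": the same for the moment, N m; "grip_width": opening from 0.0 (shut) to 1.0 (fully open); "grip_force": force on a finger pad.
Only numpy, scipy, OpenCV 4.12 (cv2) and the standard library are available. Lean on these libraries where they do the work, as an engineer would, in place of code of your own. Each camera call takes 0.05 s, during which the arm holds its last target. There are 200 camera calls.

TASK

We are photographing stock for the shop's web page: turn the revolving display stand anticlockwise seen from above (the tall rod on its rim is there to turn it by), all the way to its stop, so that the biggest embroidery hoop comes out from under the steel hold-down rail, then lift that hoop out. Hold it in the air with its centre at the camera's point of focus, on the lens axis 200 mm in front of the lens, clamp block on top, its face square to the lens (leaning back as the camera looks down), and finish while holding it still there: do not put it down or let go. Leave the stand at its stop, the two smaller pieces in their pockets, and the camera and the other goods on the counter where they are.

Things in the scene. Friction and masses are not known exactly. Their poses are not given: they have to be found in the camera images.
- hoop: Biggest hoop, wood, 10 mm thick, 70 g, 136 mm high: ring 104 mm across (wall 7) on a foot 44 wide x 14 high, on top a clamp block 10 x 24 x 20 mm (brass screw across), to be pinched over its 10 mm. Upright in a 14 mm deep pocket, 1-2 mm play. Origin: middle of the foot's underside; x normal to the face (both alike), y across, z up. Ring centre 64 mm, mid clamp block 126 mm above the origin.
- hoop_center (a point): Centre of the big hoop's ring, with the hoop's axes (x normal to the face, z towards the clamp block).
- stand: Fixed wooden board 300 x 300 x 12 mm, origin under its centre, on the platter's axis. Over its +y side a fixed steel rail 8 mm thick, top 184 mm above the counter, on posts 135 mm out at the two +y corners; from x = -60 to 80 mm it runs along y = 75 mm, over the big hoop's starting place.
- platter (a joint): Angle (rad) of the round platter (270 mm across, top 28 mm above the counter), growing anticlockwise from above; starts at 0, fixed stop at 1.6. Friction of about 0.12 N m holds it where left. Three pockets 75 mm from the axis: the big hoop's lies to the stand's +y at 0 and comes round to its -x at the stop.
- handle_top (a point): Top end of the upright wooden rod on the platter's rim that turns it: 16 mm diameter, 120 mm from the platter's axis, top 235 mm above the counter. It can be pinched from above near its top, higher than the rail, and led along its arc. At joint 0 it is at the stand's -x side, at the stop at about its -y side, where a hoop carried low can hit it.
- pocket (a point): Middle of the floor of the big hoop's pocket in the platter (28 mm above the counter).
- hoop_small: Small hoop of the same make, ring 60 mm in diameter, 94 mm high, in another pocket. To be left in its pocket. Origin under its foot, z up.
- frame: Square wooden frame, 70 mm wide, 80 mm high, in the third pocket. To be left in its pocket. Origin under its foot, z up.
- focus (a point): The black camera's point of focus, in empty air on the lens axis 200 mm before the front glass, 0.168 to 0.218 m up. The camera (body 115 wide x 75 high, barrel 64 across x 45 long, on a column whose 130 mm square foot is turned likewise) looks along this -x, 0.35 rad (20 degrees) below level; y level, z the camera's up. Hoop x goes along this x (either way), hoop z along this z.
- kit_box: Flat cardboard kit box 120 x 160 x 36 mm, bystander; origin under its centre.
- button_jar: Closed jar, 60 mm diameter, 85 mm high, bystander; origin under its centre.
- bobbin: Empty wooden bobbin, 40 mm diameter, 50 mm high, bystander; origin under its centre.
- tape: Tape measure, white disc of 56 mm diameter, 20 mm high, bystander; origin under its centre.
- needle_tube: Lying clear tube 20 mm thick, 116 mm long, bystander; origin under its middle.
Not all that is in view belongs to the job. Leave any green look-alike of the hoop alone.

How it is judged:
On the way, in this order (a step that is already met when the one before it is completed fails the run):
1. the stand is turned to its stop with the big hoop still standing in its pocket (value of joint platter above 1.52 rad and distance between hoop and pocket below 0.012 m and angle between hoop's own z axis and vertical below 0.2 rad), for 0.2 s.
2. the big hoop is lifted clear of its pocket, in the fingers (height (world z) of hoop above 0.06 m and contact force between hoop and the fingers above 2 N), for 0.2 s.
At the end, for the whole second after the job is handed in: Held in the fingers alone (2 N or more, foot 70 mm or more above the counter), still (under 20 mm/s): ring centre within 20 mm of the focus, face square to the lens within 0.17 rad, clamp block on top, within 0.2 rad of the camera's up; platter within 0.1 rad of its stop (distance between hoop_center and focus below 0.02 m and angle between the x axis of hoop_center and the x axis of focus, either way round below 0.17 rad and angle between the z axis of hoop_center and the z axis of focus, either way round below 0.2 rad and angle between hoop's own z axis and vertical below 0.8 rad and height (world z) of hoop above 0.07 m and contact force between hoop and the fingers above 2 N and contact force between hoop and stand below 0.1 N and linear speed of hoop below 0.02 m/s and value of joint platter above 1.5 rad); the arm keeps its last pose, push and grip.
It fails at once if the small hoop is knocked over or taken out of its pocket (angle between hoop_small's own z axis and vertical above 0.35 rad or height (world z) of hoop_small above 0.045 m or horizontal distance between hoop_small and stand above 0.1 m).
It fails at once if the square frame is knocked over or taken out of its pocket (angle between frame's own z axis and vertical above 0.35 rad or height (world z) of frame above 0.045 m or horizontal distance between frame and stand above 0.1 m).
It fails at once if the camera is shifted by more than 10 mm (distance of focus from where it was at the start of the episode above 0.01 m).
It fails at once if something else on the counter (kit box, jar, bobbin, tape measure, needle tube) is shifted by more than 30 mm (distance of any of kit_box, button_jar, bobbin, tape, needle_tube from where it was at the start of the episode above 0.03 m).
It also fails if it takes over 58 s, if anything falls off the work surface, if the arm or the gripper's body presses on something with over 40 N, if the wrist force passes 120 N, or if a joint passes its speed limit or range.

## Working session

There is one attempt and no reset: what is moved stays moved. The work goes in short steps, Python scripts to look and compute and a tool call to move; the robot and the scene stay as the last step left them, time stands still between calls to the robot, and variables do not carry over. Pictures are saved under pics/ and viewed, at most 10 in all, crops included, and the job is handed in when it is done.

Besides the shell and the picture viewer there is one more tool, called after "Request:" in YAML: its name, and indented under it one key for each argument. send_rows: Moves the arm, as the interface text tells. Its arguments: {"type":"object","properties":{"steps":{"type":"array"},"newtons":{"type":"number"}},"required":["steps"]}

```bash
ls; mkdir -p pics
cat > h.py <<'E'
import numpy as np,cv2,pickle
from scipy.spatial.transform import Rotation as R
from bench import ctrl
def cams():
    s=ctrl.get_state(); d={}
    for n in("scene","side","wrist"):
        im=ctrl.get_image(n)
        if n=="wrist":
            T=np.eye(4);T[:3,:3]=R.from_rotvec(s["tool_rot"]).as_matrix();T[:3,3]=s["position"];im["cam_to_world"]=T@im["T_tool_cam"]
        d[n]=im
    return d
def proj(im,P):
    T=np.linalg.inv(np.array(im["cam_to_world"]));P=np.atleast_2d(P).astype(float)
    rv=cv2.Rodrigues(T[:3,:3])[0]
    return cv2.projectPoints(P,rv,T[:3,3],np.array(im["K"]),np.array(im["dist"]))[0][:,0]
def ray(im,uv):
    q=cv2.undistortPoints(np.array([[uv]],float),np.array(im["K"]),np.array(im["dist"]))[0,0]
    T=np.array(im["cam_to_world"]);d=T[:3,:3]@[q[0],q[1],1];return T[:3,3],d/np.linalg.norm(d)
def onz(im,uv,z):
    o,d=ray(im,uv);return o+d*(z-o[2])/d[2]
def tri(*obs):
    A=np.zeros((3,3));b=np.zeros(3);rs=[ray(*x) for x in obs]
    for o,d in rs:
        M=np.eye(3)-np.outer(d,d);A+=M;b+=M@o
    p=np.linalg.solve(A,b);return p,[np.linalg.norm(np.cross(p-o,d)) for o,d in rs]
E
python3 - <<'E'
from h import *
d=cams();pickle.dump(d,open("d0.pkl","wb"))
for n in d: print(n,np.round(d[n]["cam_to_world"],3).tolist(),np.round(d[n]["K"],0).tolist())
a=d["scene"]["pixels"];b=d["side"]["pixels"]
cv2.imwrite("pics/a.png",cv2.resize(a,(800,600),interpolation=cv2.INTER_CUBIC)[:,:,::-1])
cv2.imwrite("pics/b.png",cv2.resize(b,(800,600),interpolation=cv2.INTER_CUBIC)[:,:,::-1])
print(ctrl.get_state())
E
```

```text
pics
scene [[-0.879, 0.305, -0.367, 0.941], [0.477, 0.583, -0.658, 0.7], [0.013, -0.753, -0.658, 0.864], [0.0, 0.0, 0.0, 1.0]] [[395.0, 0.0, 278.0], [0.0, 395.0, 209.0], [0.0, 0.0, 1.0]]
side [[-0.972, -0.175, 0.157, 0.303], [-0.234, 0.662, -0.712, 1.117], [0.021, -0.729, -0.684, 1.285], [0.0, 0.0, 0.0, 1.0]] [[526.0, 0.0, 273.0], [0.0, 526.0, 209.0], [0.0, 0.0, 1.0]]
wrist [[1.0, 0.0, -0.001, 0.651], [0.0, -0.964, -0.266, 0.073], [-0.001, 0.266, -0.964, 0.383], [0.0, 0.0, 0.0, 1.0]] [[331.0, 0.0, 288.0], [0.0, 331.0, 209.0], [0.0, 0.0, 1.0]]
{'time': 0.15, 'joint_positions': array([ 0.01408377,  0.32162594, -0.07006381,  1.45141395,  0.02256391,
        1.37080881, -0.05687719]), 'qd': array([-7.36403521e-05, -7.12142387e-04, -1.06401084e-03, -4.99137011e-03,
        6.79729377e-04, -3.34397793e-04,  8.45133738e-05]), 'joint_torque': array([ 2.16972071e-04, -4.91794288e+01, -4.04079035e-01, -3.12878716e+01,
       -6.39387709e-02,  4.04033612e-02,  9.90178205e-05]), 'position': array([ 6.49589454e-01, -3.56144794e-05,  2.35720345e-01]), 'tool_rot': array([-2.22069560e+00, -2.22077726e+00,  1.69735140e-03]), 'ft_force': array([0.14579948, 0.99221298, 0.01038495]), 'torque': array([ 0.00655577, -0.03200265, -0.00870377]), 'grip_force': 0.0, 'grip_width': 1.0031634662416706}
```

View pics/a.png

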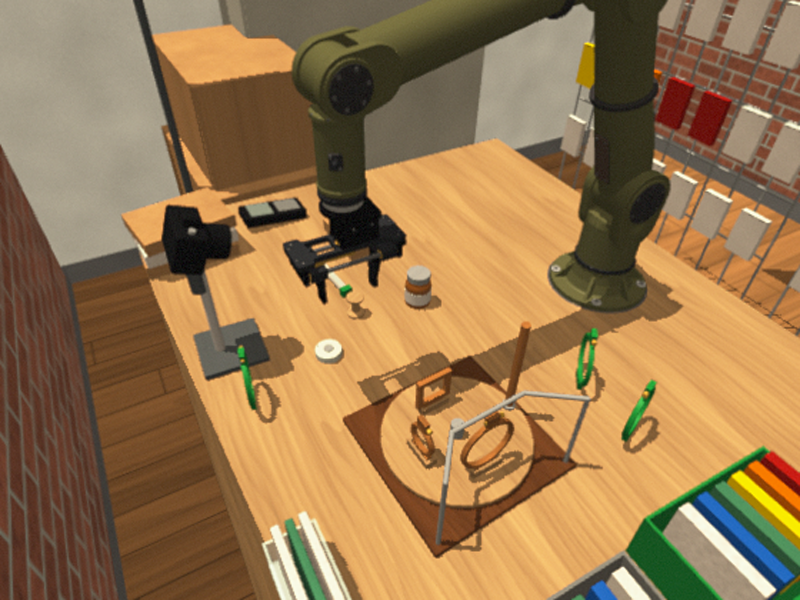

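View pics/b.png

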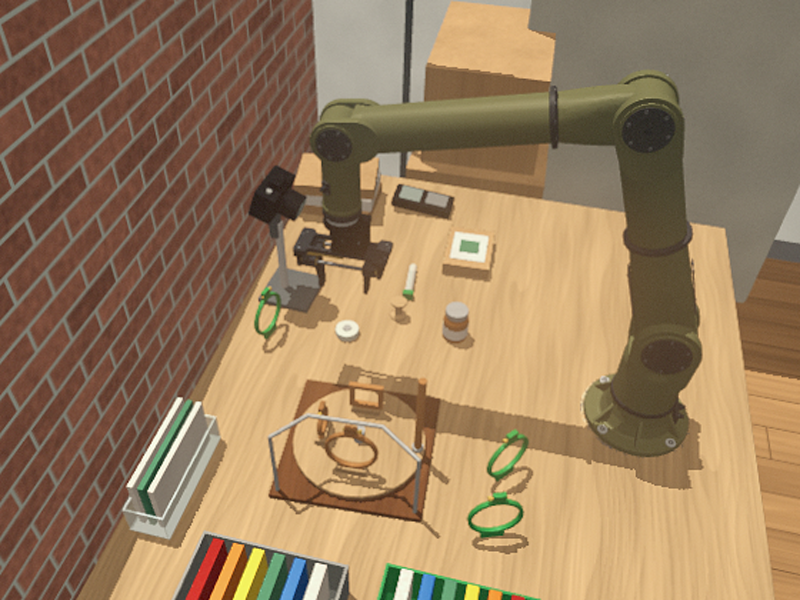

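The two views show the stand with the brown big hoop under the rail: scene (488,440), side (350,448) in the 800x600 views. Things that could be mistaken for it are the small brown hoop at (422,437), the frame at (433,388), and the green hoops at (248,375), (587,358) and (640,410). I choose the big brown one under the rail. Next is a close crop, plus one of the camera.

Run:
```python
from h import *
d=pickle.load(open("d0.pkl","rb"));S,B=d["scene"],d["side"];k=.7
for c in [(345,421),(472,358),(574,463),(438,554)]: print("board S",onz(S,np.array(c)*k,.012).round(3))
for c in [(308,380),(440,397),(420,520),(270,495)]: print("board B",onz(B,np.array(c)*k,.012).round(3))
print("rod",tri((S,np.array((525,326))*k),(B,np.array((422,381))*k)))
for c in [(194,334),(253,320),(269,352),(205,374)]: print("foot",onz(S,np.array(c)*k,.01).round(3))
def crop(im,x,y,w,h,f): return cv2.resize(im["pixels"][y:y+h,x:x+w],None,fx=f,fy=f,interpolation=cv2.INTER_CUBIC)[:,:,::-1]
a=crop(S,235,215,190,180,3);b=crop(S,100,130,90,140,4)[:540]
c=crop(B,165,100,80,135,4)[:540]
out=np.zeros((600,800,3),np.uint8)
a=cv2.resize(a,(400,379));out[:379,:400]=a
b=crop(S,105,130,100,75,4);out[:300,400:]=b
c=crop(B,165,110,100,75,4);out[300:,400:]=c
e=crop(S,125,215,80,50,5);out[379:600,:353]=cv2.resize(e,(353,221))
cv2.imwrite("pics/c.png",out)
```

```text
board S [0.714 0.103 0.012]
board S [0.419 0.081 0.012]
board S [0.401 0.366 0.012]
board S [0.69  0.39  0.012]
board B [0.708 0.094 0.012]
board B [0.416 0.068 0.012]
board B [0.396 0.371 0.012]
board B [0.688 0.39  0.012]
rod (array([0.43540994, 0.21950499, 0.22966084]), [np.float64(0.0008350107783478823), np.float64(0.0008350107783478123)])
foot [ 0.902 -0.254  0.01 ]
foot [ 0.779 -0.239  0.01 ]
foot [ 0.779 -0.13   0.01 ]
foot [ 0.91  -0.132  0.01 ]
```

View pics/c.png

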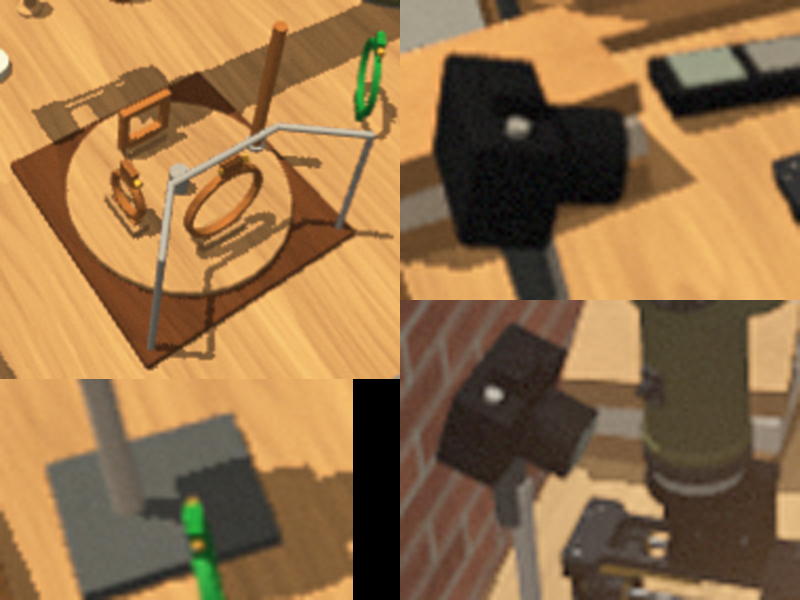

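The crop confirms the target: brown hoop, clamp block with brass screw, under the rail. The rod is at about (0.435, 0.22) with its top around 0.23, and the stand centre is about (0.553, 0.233) with yaw of about 0.075. Moving above the rod.

Request:
send_rows:
  steps:
    - {"tz":-0.5}
    - {"tz":-0.5,"tx":0.3,"ty":-0.3}
    - {"tx":0.5,"ty":-0.5}
    - {"tx":0.5,"ty":-0.5}
    - {"tx":0.5,"ty":-0.5}
    - {"tx":0.5,"ty":-0.5}
    - {"tx":0.5,"ty":-0.5}
    - {"tx":0.5,"ty":-0.5}
    - {"tx":0.35,"ty":-0.28}
    - {}
    - {}
  newtons: 15

```text
validation failed for argument at $.st...
```

Run:
```python
from h import *
d=cams();pickle.dump(d,open("d1.pkl","wb"));W=d["wrist"]
print(ctrl.get_state()["position"], proj(W,[[.435,.22,.235],[.553,.233,.028]]), np.round(W["cam_to_world"],3).tolist())
o=cv2.resize(W["pixels"],(800,600))[:,:,::-1].copy()
cv2.imwrite("pics/d.png",o)
```

```text
[ 6.49867091e-01 -3.86406903e-06  2.36210285e-01] [[-372.84182529 -348.04434012]
 [ 180.72685613  -65.06563284]] [[1.0, 0.0, -0.0, 0.651], [0.0, -0.964, -0.266, 0.073], [-0.001, 0.266, -0.964, 0.384], [0.0, 0.0, 0.0, 1.0]]
```

View pics/d.png

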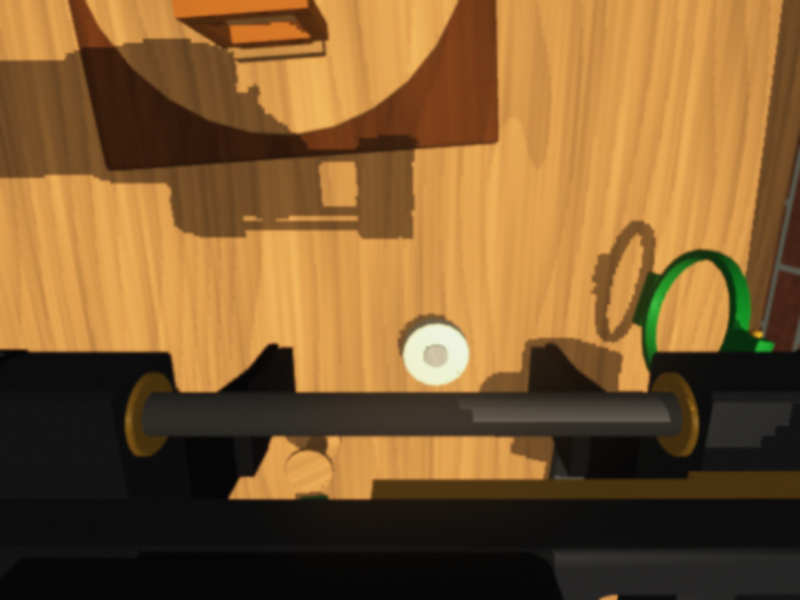

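The move was refused because of its row format, so the arm hasn't moved. This wrist view shows the board's near corners at (108,170) and (497,143). Resending with all fields in every row.

Request:
send_rows:
  steps:
    - {"tx":0,"ty":0,"tz":-0.5,"turn":0,"grip":1}
    - {"tx":0.3,"ty":-0.3,"tz":-0.5,"turn":0,"grip":1}
    - {"tx":0.5,"ty":-0.5,"tz":0,"turn":0,"grip":1}
    - {"tx":0.5,"ty":-0.5,"tz":0,"turn":0,"grip":1}
    - {"tx":0.5,"ty":-0.5,"tz":0,"turn":0,"grip":1}
    - {"tx":0.5,"ty":-0.5,"tz":0,"turn":0,"grip":1}
    - {"tx":0.5,"ty":-0.5,"tz":0,"turn":0,"grip":1}
    - {"tx":0.5,"ty":-0.5,"tz":0,"turn":0,"grip":1}
    - {"tx":0.35,"ty":-0.28,"tz":0,"turn":0,"grip":1}
    - {"tx":0,"ty":0,"tz":0,"turn":0,"grip":1}
    - {"tx":0,"ty":0,"tz":0,"turn":0,"grip":1}
  newtons: 15

```text
time: 1.68
position: [0.4359, 0.218, 0.2966]
tool_rot: [2.222, 2.22, -0.0]
ft_force: [-0.3, -0.5, 0.4]
grip_width: 0.999
grip_force: 0.0
```

Run:
```python
from h import *
d0=pickle.load(open("d0.pkl","rb"))["wrist"]
for c in [(108,170),(497,143)]: print(onz(d0,np.array(c)*.7,.012).round(4))
d=cams();pickle.dump(d,open("d1.pkl","wb"));W=d["wrist"]
print(ctrl.get_state()["position"], proj(W,[[.435,.22,.235],[.553,.233,.028]]))
o=cv2.resize(W["pixels"],(800,600))[:,:,::-1].copy()
cv2.imwrite("pics/e.png",o)
```

```text
[0.42   0.0712 0.012 ]
[0.7143 0.0906 0.012 ]
[0.43600703 0.21785044 0.29640181] [[284.81965541 227.35516787]
 [379.73784035 164.79327684]]
```

View pics/e.png

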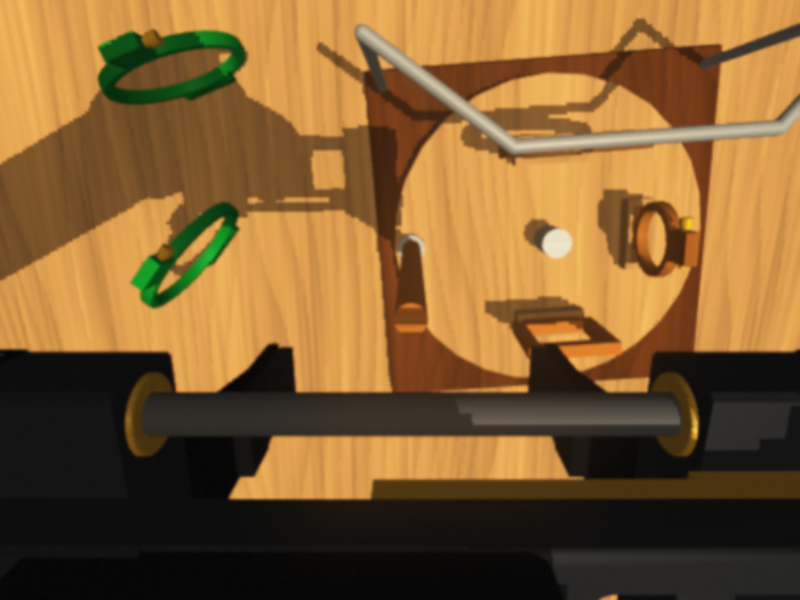

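The wrist view shows the rod's top disc at (411,318), its base ring at (411,245), the hub at (556,243) and the rail directly above the hoop at (510–780,130–148). Board corners are at (720,45) and (392,392).

Run:
```python
from h import *
d=pickle.load(open("d1.pkl","rb"));W=d["wrist"];d0=pickle.load(open("d0.pkl","rb"))
k=.7
print("rod W",onz(W,np.array((411,318))*k,.235).round(4),"base",onz(W,np.array((411,245))*k,.03).round(4))
print("tri",tri((W,np.array((411,318))*k),(d0["scene"],np.array((525,326))*k),(d0["side"],np.array((422,381))*k)))
for c in [(720,45),(392,392)]: print("corner",onz(W,np.array(c)*k,.012).round(4))
print("disc", [onz(W,np.array(c)*k,.028).round(4) for c in[(702,225),(398,225),(560,72)]])
```

```text
rod W [0.4369 0.2233 0.235 ] base [0.4371 0.2249 0.03  ]
tri (array([0.43624085, 0.22111788, 0.23101196]), [np.float64(0.001113914321226916), np.float64(0.0005963030631973298), np.float64(0.0016107550933673281)])
corner [0.6935 0.3887 0.012 ]
corner [0.4179 0.0738 0.012 ]
disc [array([0.6926, 0.2421, 0.028 ]), array([0.4258, 0.2423, 0.028 ]), array([0.5576, 0.3651, 0.028 ])]
```

Request:
send_rows:
  steps:
    - {"tx":0.09,"ty":0.02,"tz":0.36,"turn":0,"grip":1}
    - {"tx":0,"ty":0,"tz":0.5,"turn":0,"grip":1}
    - {"tx":0,"ty":0,"tz":0.5,"turn":0,"grip":1}
    - {"tx":0,"ty":0,"tz":0,"turn":0,"grip":1}
    - {"tx":0,"ty":0,"tz":0,"turn":0,"grip":0}
    - {"tx":0,"ty":0,"tz":0,"turn":0,"grip":0}
    - {"tx":0,"ty":0,"tz":0,"turn":0,"grip":0}
    - {"tx":0,"ty":0,"tz":0,"turn":0,"grip":0}
    - {"tx":0,"ty":0,"tz":0,"turn":0,"grip":0}
    - {"tx":0,"ty":0,"tz":0,"turn":0,"grip":0}
  newtons: 15

```text
time: 3.08
position: [0.4364, 0.2244, 0.215]
tool_rot: [2.221, 2.221, -0.0]
ft_force: [-0.3, -0.4, 0.5]
grip_width: 0.399
grip_force: 0.0
```

Run:
```python
from h import *
s=ctrl.get_state();print(s["position"],s["grip_width"]*87,s["grip_force"],s["ft_force"])
c=np.array([.5565,.231]);f=np.pi+.066
t=np.linspace(0,1.62,23);p=c+.12*np.c_[np.cos(f+t),np.sin(f+t)]
print(p[0],p[-1]);dd=np.diff(p,axis=0)/.06
for r in dd: print('tx %.2f ty %.2f'%(r[1],r[0]))
```

```text
[0.43638387 0.22437643 0.21496314] 34.70514701175436 0.0 [-0.27343657 -0.43400592  0.54552408]
[0.43676127 0.22308575] [0.57029388 0.11179543]
tx -0.15 ty 0.02
tx -0.14 ty 0.03
tx -0.14 ty 0.04
tx -0.14 ty 0.05
tx -0.14 ty 0.06
tx -0.13 ty 0.07
tx -0.13 ty 0.08
tx -0.12 ty 0.09
tx -0.11 ty 0.09
tx -0.11 ty 0.10
tx -0.10 ty 0.11
tx -0.09 ty 0.12
tx -0.08 ty 0.12
tx -0.07 ty 0.13
tx -0.06 ty 0.13
tx -0.05 ty 0.14
tx -0.04 ty 0.14
tx -0.03 ty 0.14
tx -0.02 ty 0.15
tx -0.01 ty 0.15
tx 0.00 ty 0.15
tx 0.01 ty 0.15
```

Fingers are still closing (35 mm); I'll let them finish and then start the arc.

Request:
send_rows:
  steps:
    - {"tx":0,"ty":0,"tz":0,"turn":0,"grip":0}
    - {"tx":0,"ty":0,"tz":0,"turn":0,"grip":0}
    - {"tx":0,"ty":0,"tz":0,"turn":0,"grip":0}
    - {"tx":0,"ty":0,"tz":0,"turn":0,"grip":0}
    - {"tx":0,"ty":0,"tz":0,"turn":0,"grip":0}
    - {"tx":0,"ty":0,"tz":0,"turn":0,"grip":0}
  newtons: 15

```text
time: 3.82
position: [0.4358, 0.2244, 0.2148]
tool_rot: [-2.221, -2.221, 0.002]
ft_force: [-4.8, -0.7, 2.5]
grip_width: 0.176
grip_force: 15.0
```

Request:
send_rows:
  steps:
    - {"tx":-0.15,"ty":0.02,"tz":0,"turn":0,"grip":0}
    - {"tx":-0.14,"ty":0.03,"tz":0,"turn":0,"grip":0}
    - {"tx":-0.14,"ty":0.04,"tz":0,"turn":0,"grip":0}
    - {"tx":-0.14,"ty":0.05,"tz":0,"turn":0,"grip":0}
    - {"tx":-0.14,"ty":0.06,"tz":0,"turn":0,"grip":0}
    - {"tx":-0.13,"ty":0.07,"tz":0,"turn":0,"grip":0}
    - {"tx":-0.13,"ty":0.08,"tz":0,"turn":0,"grip":0}
    - {"tx":-0.12,"ty":0.09,"tz":0,"turn":0,"grip":0}

```text
time: 4.82
position: [0.4595, 0.1564, 0.2148]
tool_rot: [-2.22, -2.22, 0.015]
ft_force: [-13.8, -6.8, 9.7]
grip_width: 0.179
grip_force: 15.0
```

Request:
send_rows:
  steps:
    - {"tx":-0.12,"ty":0.05,"tz":0,"turn":0,"grip":0}
    - {"tx":-0.11,"ty":0.09,"tz":0,"turn":0,"grip":0}
    - {"tx":-0.1,"ty":0.11,"tz":0,"turn":0,"grip":0}
    - {"tx":-0.09,"ty":0.12,"tz":0,"turn":0,"grip":0}
    - {"tx":-0.08,"ty":0.12,"tz":0,"turn":0,"grip":0}
    - {"tx":-0.07,"ty":0.13,"tz":0,"turn":0,"grip":0}

```text
time: 5.58
position: [0.4992, 0.1211, 0.2148]
tool_rot: [2.222, 2.218, -0.009]
ft_force: [-5.9, -7.0, 5.1]
grip_width: 0.177
grip_force: 15.0
```

Request:
send_rows:
  steps:
    - {"tx":-0.06,"ty":0.13,"tz":0,"turn":0,"grip":0}
    - {"tx":-0.05,"ty":0.14,"tz":0,"turn":0,"grip":0}
    - {"tx":-0.04,"ty":0.14,"tz":0,"turn":0,"grip":0}
    - {"tx":-0.03,"ty":0.14,"tz":0,"turn":0,"grip":0}
    - {"tx":-0.02,"ty":0.15,"tz":0,"turn":0,"grip":0}

```text
time: 6.2
position: [0.5424, 0.1107, 0.2148]
tool_rot: [2.221, 2.219, -0.003]
ft_force: [-3.8, -3.5, 2.4]
grip_width: 0.175
grip_force: 15.0
```

Request:
send_rows:
  steps:
    - {"tx":-0.01,"ty":0.15,"tz":0,"turn":0,"grip":0}
    - {"tx":0,"ty":0.15,"tz":0,"turn":0,"grip":0}
    - {"tx":0.01,"ty":0.12,"tz":0,"turn":0,"grip":0}
    - {"tx":0,"ty":0.05,"tz":0,"turn":0,"grip":0}
    - {"tx":0,"ty":0,"tz":0,"turn":0,"grip":0}

```text
time: 6.82
position: [0.5672, 0.1123, 0.2148]
tool_rot: [-2.218, -2.218, 0.011]
ft_force: [-12.8, -4.9, 8.3]
grip_width: 0.175
grip_force: 15.0
```

Request:
send_rows:
  steps:
    - {"tx":0,"ty":0,"tz":0,"turn":0,"grip":0}
    - {"tx":0,"ty":0,"tz":0,"turn":0,"grip":0}
    - {"tx":0,"ty":-0.04,"tz":0,"turn":0,"grip":1}
    - {"tx":0,"ty":0,"tz":0,"turn":0,"grip":1}
    - {"tx":0,"ty":0,"tz":0,"turn":0,"grip":1}
    - {"tx":0,"ty":0,"tz":0,"turn":0,"grip":1}
    - {"tx":0,"ty":0,"tz":0,"turn":0,"grip":1}
    - {"tx":0,"ty":0,"tz":-0.5,"turn":0,"grip":1}
    - {"tx":0,"ty":0,"tz":-0.8,"turn":0,"grip":1}
    - {"tx":0,"ty":0,"tz":-0.8,"turn":0,"grip":1}
    - {"tx":0,"ty":0,"tz":-0.5,"turn":0,"grip":1}

```text
time: 8.2
position: [0.5684, 0.113, 0.3739]
tool_rot: [2.22, 2.22, 0.005]
ft_force: [-0.0, 0.1, -0.5]
grip_width: 0.989
grip_force: 0.0
```

Request:
send_rows:
  steps:
    - {"tx":0,"ty":-0.3,"tz":0,"turn":-0.94,"grip":1}
    - {"tx":0.04,"ty":-0.3,"tz":0,"turn":-0.94,"grip":1}
    - {"tx":0,"ty":0,"tz":0,"turn":-0.94,"grip":1}
    - {"tx":0,"ty":0,"tz":0,"turn":-0.94,"grip":1}
    - {"tx":0,"ty":0,"tz":0,"turn":-0.94,"grip":1}
    - {"tx":0,"ty":0,"tz":0,"turn":-0.94,"grip":1}
    - {"tx":0,"ty":0,"tz":0,"turn":-0.94,"grip":1}
    - {"tx":0,"ty":0,"tz":0,"turn":-0.94,"grip":1}
    - {"tx":0,"ty":0,"tz":0,"turn":-0.94,"grip":1}
    - {"tx":0,"ty":0,"tz":0,"turn":-0.94,"grip":1}
    - {"tx":0,"ty":0,"tz":0,"turn":-0.94,"grip":1}
    - {"tx":0,"ty":0,"tz":0,"turn":-0.94,"grip":1}

```text
time: 9.7
position: [0.5317, 0.1129, 0.371]
tool_rot: [-0.013, 3.141, 0.0]
ft_force: [-0.6, -0.0, 0.7]
grip_width: 0.996
grip_force: 0.0
```

Run:
```python
from h import *
s=ctrl.get_state();print(s["time"],s["position"],s["joint_positions"].round(2));M=R.from_rotvec(s["tool_rot"]).as_matrix();print(M.round(3))
d=cams();pickle.dump(d,open("d2.pkl","wb"));W=d["wrist"];print(np.round(W["cam_to_world"],3).tolist())
def crop(im,x,y,w,h,W,H): return cv2.resize(im["pixels"][y:y+h,x:x+w],(W,H),interpolation=cv2.INTER_CUBIC)[:,:,::-1]
o=np.zeros((600,800,3),np.uint8)
o[:300,:400]=crop(d["wrist"],0,0,560,420,400,300)
o[:300,400:]=crop(d["scene"],240,220,160,120,400,300)
o[300:,:400]=crop(d["side"],190,230,160,120,400,300)
o[300:,400:]=crop(d["side"],165,100,120,90,400,300)
cv2.imwrite("pics/f.png",o)
```

```text
9.7 [0.53171849 0.11286757 0.37100181] [-0.06  0.07 -0.21  1.48  0.01  1.59  1.31]
[[-1.    -0.009  0.   ]
 [-0.009  1.     0.   ]
 [-0.     0.    -1.   ]]
[[-0.009, 0.964, 0.267, 0.46], [1.0, 0.008, 0.002, 0.112], [-0.0, 0.267, -0.964, 0.519], [0.0, 0.0, 0.0, 1.0]]
```

View pics/f.png

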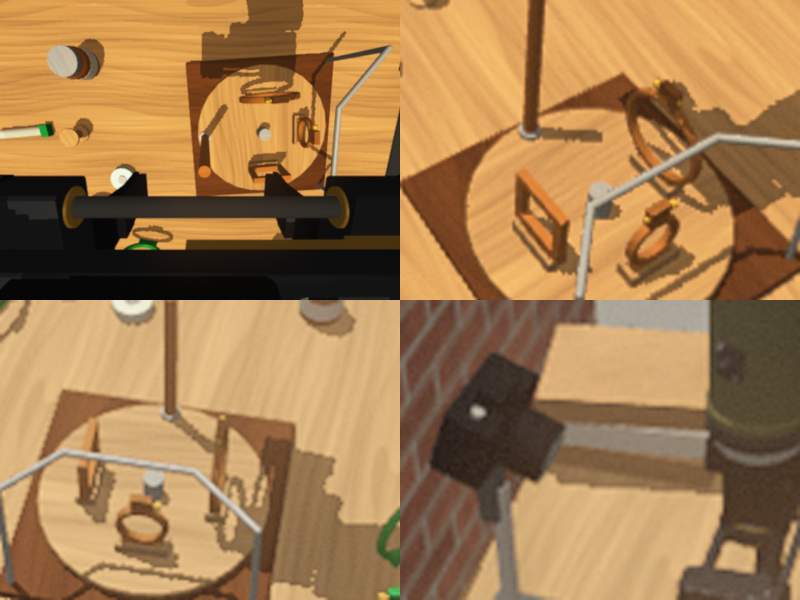

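The stand is at its stop: the big hoop stands in its pocket at the -x side, with the clamp block at scene crop (672,92), side crop (222,425) and wrist (268,99), and the rod is at -y. Next I measure the block and fit the camera model to its silhouettes.

```bash
cat > fit.py <<'E'
from h import *
from scipy.optimize import minimize
d0=pickle.load(open("d0.pkl","rb"));d2=pickle.load(open("d2.pkl","rb"))
S,B,W=d2["scene"],d2["side"],d2["wrist"]
p=[.4817,.226,.154]
print("pred",[proj(x,p).round(1) for x in(S,B,W)],"read",(348.8,256.8),(278.8,280),(375,138))
print("tri",tri((S,(348.8,256.8)),(B,(278.8,280)),(W,(375,138))))
obs=[(d0["scene"],(105,138,168,195)),(B,(168,108,225,162))]
ms=[]
for im,(x0,y0,x1,y1) in obs:
    m=np.zeros((420,560),np.uint8);m[y0:y1,x0:x1]=(im["pixels"].max(2)<75)[y0:y1,x0:x1]
    n,l,st,_=cv2.connectedComponentsWithStats(m);m=(l==1+np.argmax(st[1:,4])).astype(np.uint8);ms.append(m);print(m.sum(),st[1:,4].max())
def axes(yaw):
    c,s=np.cos(.35),np.sin(.35);l=np.array([np.cos(yaw)*c,np.sin(yaw)*c,-s]);x=-l
    y=np.array([np.sin(yaw),-np.cos(yaw),0]);return x,y,np.cross(x,y)
def hulls(q):
    yaw,D=q[3],q[4];x,y,z=axes(yaw);f=q[:3]
    a=np.linspace(0,2*np.pi,40);cyl=[f+t*x+.032*(np.cos(b)*y+np.sin(b)*z) for t in(0,.045) for b in a]
    box=[f+t*x+u*y+v*z for t in(.045,.045+D) for u in(-.0575,.0575) for v in(-.0375,.0375)]
    return np.array(cyl),np.array(box)
def draw(q,k):
    m=np.zeros((420*4,560*4),np.uint8)
    for h in hulls(q): cv2.fillConvexPoly(m,cv2.convexHull((proj(obs[k][0],h)*4).round().astype(np.int32)),255)
    m=cv2.resize(m,(560,420),interpolation=cv2.INTER_AREA)/255.
    x0,y0,x1,y1=obs[k][1];w=np.zeros_like(m);w[y0:y1,x0:x1]=1;return m*w
def cost(q): return sum(np.abs(draw(q,k)-ms[k]).sum()/ms[k].sum() for k in(0,1))+ (0 if .02<q[4]<.12 else 1)
if __name__=="__main__":
    best=None
    for y0 in(2.9,3.02,3.15):
      for dx in (-.03,.02):
        q0=np.array([.79+dx,-.18,.26,y0,.06])
        r=minimize(cost,q0,method="Nelder-Mead",options=dict(initial_simplex=np.vstack([q0]+[q0+v for v in np.diag([.02,.02,.02,.1,.02])]),maxiter=500,xatol=1e-4,fatol=1e-4))
        x=axes(r.x[3])[0];print(r.fun.round(4),r.x.round(4),"focus",(r.x[:3]-.2*x).round(4))
        if best is None or r.fun<best.fun: best=r
    o=np.zeros((600,800,3),np.uint8)
    for k in(0,1):
        x0,y0,x1,y1=obs[k][1];im=obs[k][0]["pixels"][:,:,::-1].copy()
        c=cv2.resize(im[y0-10:y0+65,x0-10:x0+90],(800,600),interpolation=cv2.INTER_CUBIC)
        for h in hulls(best.x): cv2.polylines(c,[((cv2.convexHull(proj(obs[k][0],h).astype(np.float32))-[x0-10,y0-10])*8+4).astype(np.int32)],True,(0,255,0),1)
        o[:,k*400:k*400+400]=cv2.resize(c,(533,400))[:, :400].repeat(1,0) if False else np.vstack([cv2.resize(c,(400,300)),np.repeat(cv2.resize(ms[k][y0-10:y0+65,x0-10:x0+90]*255,(400,300))[:,:,None],3,2)])
    cv2.imwrite("pics/g.png",o)
E
python3 fit.py
```

```text
pred [array([[348.6, 258.6]]), array([[276.8, 283.6]]), array([[393., 139.]])] read (348.8, 256.8) (278.8, 280) (375, 138)
tri (array([0.47830455, 0.21178912, 0.14895817]), [np.float64(0.007351747658718853), np.float64(0.0031051886302608245), np.float64(0.004835533299747205)])
1709 1709
998 998
0.2294 [ 0.8069 -0.1859  0.2601  3.0976  0.0498] focus [ 0.6192 -0.1776  0.1915]
0.2354 [ 0.8078 -0.1841  0.2616  3.0936  0.0489] focus [ 0.6201 -0.1751  0.193 ]
0.2725 [ 0.8058 -0.1922  0.2571  3.1441  0.0525] focus [ 0.6179 -0.1927  0.1885]
0.2292 [ 0.8072 -0.185   0.2604  3.0935  0.05  ] focus [ 0.6195 -0.176   0.1918]
0.3001 [ 0.8082 -0.1779  0.2682  3.1528  0.0462] focus [ 0.6203 -0.1801  0.1997]
0.3256 [ 0.8079 -0.1765  0.2686  3.1718  0.0471] focus [ 0.6201 -0.1821  0.2001]
```

View pics/g.png

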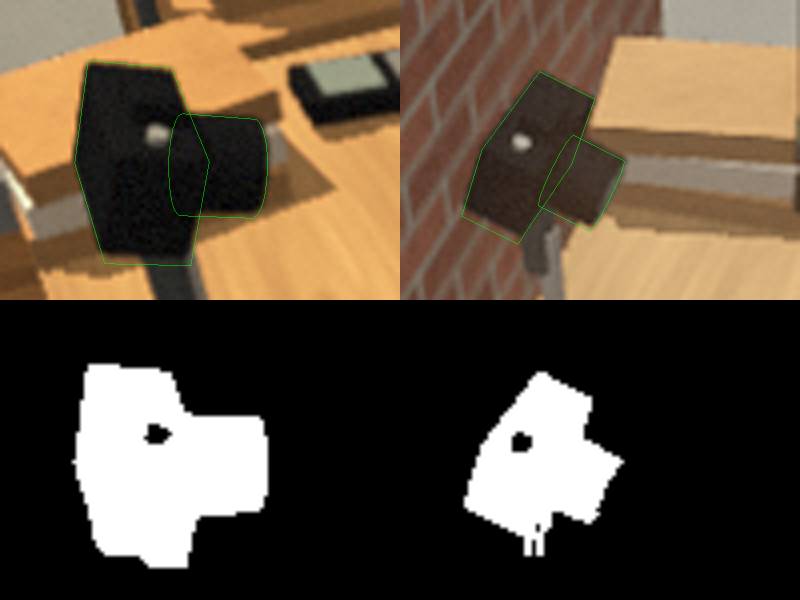

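The green model outlines match the camera silhouettes in both views, giving focus ≈ (0.6195, -0.1765, 0.192) and look yaw ≈ 3.095. The block reading disagrees between views, so I'll check it with the wrist camera directly over the hoop.

Run:
```python
from h import *
d2=pickle.load(open("d2.pkl","rb"))
c=np.array([.5565,.231])
for th in(1.59,1.6+.066):
  h=c+.075*np.array([-np.sin(th+.066),np.cos(th+.066)]);print(th,h)
ax=np.array([-.095,.9955])
P=[[.4817,.226,.028],[.4817,.226,.092],[.4817,.226,.154],[.5565,.231,.028],[.5565,.231,.06],[.5685,.1115,.235]]+[[*(np.array([.4817,.226])+ax*s),.092] for s in(-.052,.052)]
for n in d2: print(n,proj(d2[n],P).round(0).tolist())
a=d2["wrist"];o=cv2.resize(a["pixels"][70:290,250:500],None,fx=2.7,fy=2.7,interpolation=cv2.INTER_CUBIC)[:,:,::-1].copy()
for u in proj(a,P): cv2.circle(o,tuple(int(v) for v in (u-[250,70])*2.7),3,(255,0,0),-1)
cv2.imwrite("pics/i.png",o)
```

```text
1.59 [0.48177207 0.22461745]
1.6660000000000001 [0.48247239 0.21896202]
scene [[342.0, 291.0], [345.0, 275.0], [349.0, 259.0], [319.0, 304.0], [320.0, 296.0], [294.0, 216.0], [332.0, 262.0], [360.0, 289.0]]
side [[276.0, 311.0], [276.0, 298.0], [277.0, 284.0], [250.0, 307.0], [250.0, 300.0], [257.0, 228.0], [279.0, 283.0], [274.0, 313.0]]
wrist [[366.0, 133.0], [378.0, 136.0], [393.0, 139.0], [366.0, 184.0], [371.0, 189.0], [286.0, 240.0], [337.0, 139.0], [419.0, 132.0]]
```

View pics/i.png

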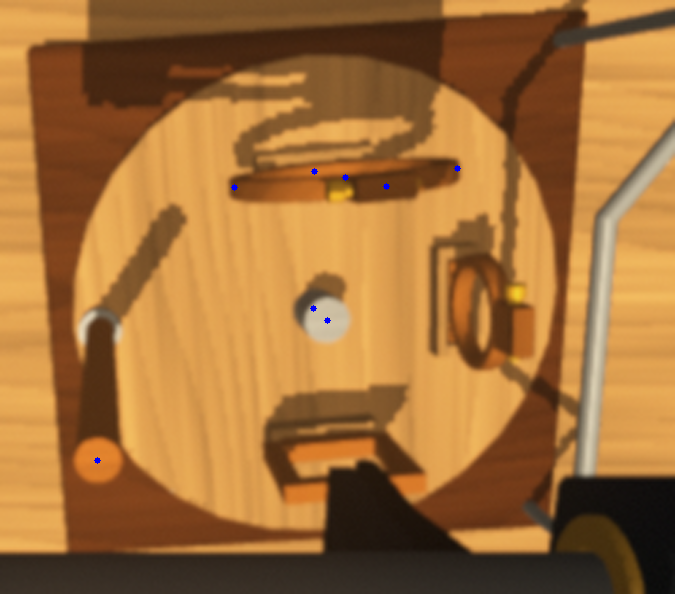

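The projected points fall on the rod top, hub, ring ends and clamp block (386,187), so the hoop pose is confirmed. The brass knob sticks out about 11 mm on the block's -y side.

The rows cannot tilt the tool, so a plain pinch over the 10 mm would leave the hoop upright, 0.35 rad off. Instead I'll pinch the block across its width along the screw axis. I'll lever the hoop back 0.35 rad against its pocket wall, then tighten the grip.

Request:
send_rows:
  steps:
    - {"tx":0,"ty":0,"tz":0,"turn":-0.55,"grip":0.6}
    - {"tx":0.22,"ty":0.6,"tz":0,"turn":0,"grip":0.6}
    - {"tx":0.23,"ty":0.65,"tz":0,"turn":0,"grip":0.6}
    - {"tx":0.23,"ty":0.6,"tz":0,"turn":0,"grip":0.6}
    - {"tx":0,"ty":0,"tz":0.6,"turn":0,"grip":0.6}
    - {"tx":0,"ty":0,"tz":0.8,"turn":0,"grip":0.6}
    - {"tx":0,"ty":0,"tz":0.8,"turn":0,"grip":0.6}
    - {"tx":0,"ty":0,"tz":0.4,"turn":0,"grip":0.6}
    - {"tx":0,"ty":0,"tz":0,"turn":0,"grip":0.6}
    - {"tx":0,"ty":0,"tz":0,"turn":0,"grip":0.6}

```text
time: 11.1
position: [0.4828, 0.2205, 0.2164]
tool_rot: [-0.125, 3.137, 0.001]
ft_force: [-0.0, 0.7, 0.0]
grip_width: 0.603
grip_force: 0.0
```

Run:
```python
from h import *
s=ctrl.get_state();print(s["position"],s["grip_width"]*87,s["ft_force"]);M=R.from_rotvec(s["tool_rot"]).as_matrix();print(M.round(3))
d=cams();pickle.dump(d,open("d3.pkl","wb"))
t=np.array([.4818,.2255,.154]);y=np.array([-.085,.996,0])
print("to go tool units",(M.T@(t-.0055*y+[0,0,.007]-s["position"])/.06).round(3))
for n in("scene","side"):
  print(n,proj(d[n],[t,t+.012*y,t-.012*y,t-.023*y]).round(1).tolist())
o=np.zeros((600,800,3),np.uint8)
for k,(n,x,y0) in enumerate((("scene",290,205),("side",235,230))):
  c=cv2.resize(d[n]["pixels"][y0:y0+120,x:x+80],(400,600),interpolation=cv2.INTER_CUBIC)[:,:,::-1];o[:,k*400:k*400+400]=c
cv2.imwrite("pics/j.png",o)
```

```text
[0.48275905 0.22053908 0.21640477] 52.441774343833465 [-0.00322499  0.67782321  0.00325442]
[[-0.997 -0.08   0.002]
 [-0.08   0.997  0.001]
 [-0.002  0.001 -1.   ]]
to go tool units [ 0.011 -0.009  0.923]
scene [[348.4, 258.5], [351.7, 261.7], [345.1, 255.3], [342.1, 252.5]]
side [[276.9, 283.5], [276.2, 286.9], [277.5, 280.1], [278.1, 277.0]]
```

View pics/j.png

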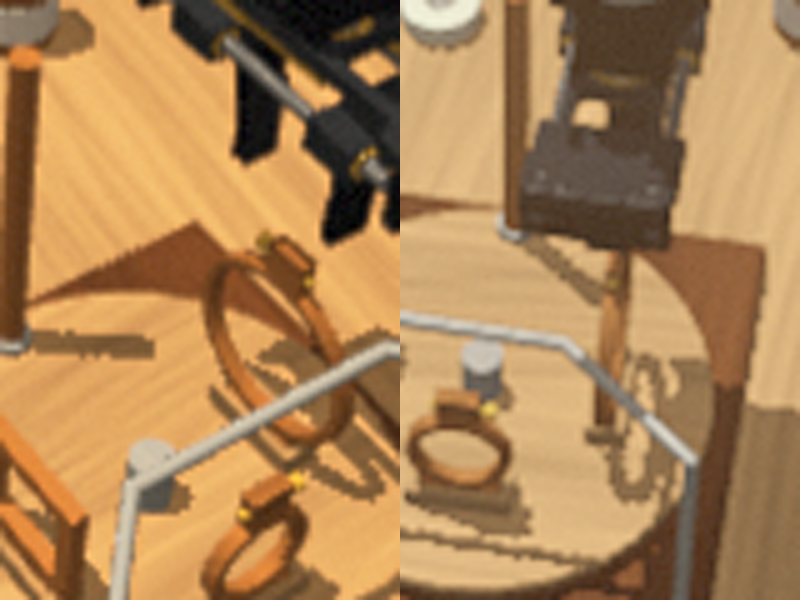

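The scene crop shows the block (270–310, 240–280) right beneath and between the fingers, with brass ends on both sides. Descending gently.

Request:
send_rows:
  steps:
    - {"tx":0.01,"ty":0,"tz":0.4,"turn":0,"grip":0.6}
    - {"tx":0,"ty":0,"tz":0.3,"turn":0,"grip":0.6}
    - {"tx":0,"ty":0,"tz":0.15,"turn":0,"grip":0.6}
    - {"tx":0,"ty":0,"tz":0.07,"turn":0,"grip":0.6}
    - {"tx":0,"ty":0,"tz":0,"turn":0,"grip":0.6}
    - {"tx":0,"ty":0,"tz":0,"turn":0,"grip":0.35}
    - {"tx":0,"ty":0,"tz":0,"turn":0,"grip":0.2}
    - {"tx":0,"ty":0,"tz":0,"turn":0,"grip":0.2}
    - {"tx":0,"ty":0,"tz":0,"turn":0,"grip":0.2}
    - {"tx":0,"ty":0,"tz":0,"turn":0,"grip":0.2}
  newtons: 5

```text
time: 12.5
position: [0.4817, 0.2202, 0.1601]
tool_rot: [-0.127, 3.138, 0.0]
ft_force: [-0.7, 0.2, 2.2]
grip_width: 0.409
grip_force: 5.0
```

Pinched at 35.6 mm over the screw axis, well centred. Lifting 9 mm and levering the top toward -x.

Request:
send_rows:
  steps:
    - {"tx":0,"ty":0,"tz":-0.05,"turn":0,"grip":0.2}
    - {"tx":0,"ty":0,"tz":-0.05,"turn":0,"grip":0.2}
    - {"tx":0,"ty":0,"tz":-0.05,"turn":0,"grip":0.2}
    - {"tx":0.1,"ty":0,"tz":0,"turn":0,"grip":0.2}
    - {"tx":0.1,"ty":0,"tz":0,"turn":0,"grip":0.2}
    - {"tx":0.1,"ty":0,"tz":0.01,"turn":0,"grip":0.2}
    - {"tx":0.1,"ty":0,"tz":0.01,"turn":0,"grip":0.2}

```text
time: 13.38
position: [0.457, 0.2181, 0.1675]
tool_rot: [-0.127, 3.139, -0.0]
ft_force: [0.4, -0.0, -1.1]
grip_width: 0.411
grip_force: 5.0
```

Run:
```python
from h import *
s=ctrl.get_state();print(s["position"],s["ft_force"],s["torque"])
d=cams();pickle.dump(d,open("d4.pkl","wb"))
o=np.zeros((600,800,3),np.uint8)
```

```text
[0.45695002 0.21808051 0.16748519] [ 0.4395456  -0.01702903 -1.11796497] [ 0.13263902 -0.14365801  0.01481908]
```

```bash
cat > tilt.py <<'E'
import sys
from h import *
def score(d,s,off=(0,0)):
    M=R.from_rotvec(s["tool_rot"]).as_matrix();ty=M[:,1];tx=M[:,0] # tilt: top leans along +tx
    piv0=np.array(s["position"])-[0,0,.0065]+.0055*ty
    a=np.linspace(0,2*np.pi,90,endpoint=False);out=[]
    for th in np.arange(-.2,.7,.025):
        z=np.cos(th)*np.array([0,0,1])+np.sin(th)*tx;n=np.cross(ty,z);tot=[]
        c=piv0-.062*z
        for im in (d["scene"],d["side"]):
            lab=cv2.GaussianBlur(cv2.cvtColor(im["pixels"],cv2.COLOR_RGB2LAB),(0,0),.7).astype(np.float32)
            def samp(r,x): 
                u=proj(im,[c+r*(np.cos(b)*ty+np.sin(b)*z)+x*n for b in a]).astype(np.float32)
                return cv2.remap(lab,u[None,:,0],u[None,:,1],cv2.INTER_LINEAR)[0]
            ring=samp(.0485,0);o=(samp(.0485,.02),samp(.0485,-.02))
            tot.append(np.mean([np.linalg.norm(ring-q,axis=1).mean() for q in o])*0+np.mean([(q[:,0]-ring[:,0]).mean() + (ring[:,1]-q[:,1]).mean() for q in o]))
        out.append((th,*tot))
    return np.array(out)
if __name__=="__main__":
    d=cams();s=ctrl.get_state();pickle.dump((d,s),open(sys.argv[1],"wb"))
    o=score(d,s);print(s["position"],s["ft_force"],s["grip_width"])
    for k in(1,2): i=np.argsort(-o[:,k])[:4];print(("scene","side")[k-1],o[i][:,[0,k]].round(3).tolist())
    t=o[:,1]+o[:,2];print("sum",o[np.argsort(-t)[:5],0].round(3))
E
python3 tilt.py d4.pkl
```

```text
[0.45767148 0.21813869 0.1676245 ] [-0.69040441  0.3653403  -0.39245737] 0.41138682990520015
scene [[0.225, 35.658], [0.25, 34.597], [0.2, 34.422], [0.175, 31.216]]
side [[0.15, 46.015], [0.125, 44.955], [0.175, 44.94], [0.2, 42.357]]
sum [0.2   0.175 0.15  0.225 0.125]
```

Tilt is about 0.19 rad, so the pivoting works as planned. Continuing to about 0.37.

Request:
send_rows:
  steps:
    - {"tx":0.1,"ty":0,"tz":0.02,"turn":0,"grip":0.2}
    - {"tx":0.1,"ty":0,"tz":0.03,"turn":0,"grip":0.2}
    - {"tx":0.1,"ty":0,"tz":0.03,"turn":0,"grip":0.2}
    - {"tx":0.05,"ty":0,"tz":0.01,"turn":0,"grip":0.2}
    - {"tx":0,"ty":0,"tz":0,"turn":0,"grip":0.2}

```text
time: 14.3
position: [0.4364, 0.2164, 0.1622]
tool_rot: [-0.127, 3.139, -0.0]
ft_force: [-0.5, 0.3, -0.9]
grip_width: 0.409
grip_force: 5.0
```

```bash
python3 tilt.py d5.pkl
```

```text
[0.43677724 0.21647737 0.16229962] [ 0.24475123 -0.48689768  0.11930264] 0.4138119844570174
scene [[0.4, 33.266], [0.375, 32.77], [0.425, 32.665], [0.35, 31.318]]
side [[0.4, 26.652], [0.375, 25.625], [0.425, 25.482], [0.35, 24.017]]
sum [0.4   0.375 0.425 0.35  0.45 ]
```

Request:
send_rows:
  steps:
    - {"tx":0,"ty":0,"tz":0,"turn":0,"grip":0.2}
    - {"tx":0,"ty":0,"tz":0,"turn":0,"grip":0.2}
    - {"tx":0,"ty":0,"tz":-0.15,"turn":0,"grip":0.2}
    - {"tx":0,"ty":0,"tz":-0.2,"turn":0,"grip":0.2}
    - {"tx":0,"ty":0,"tz":-0.3,"turn":0,"grip":0.2}
    - {"tx":0,"ty":0,"tz":-0.3,"turn":0,"grip":0.2}
    - {"tx":0,"ty":0,"tz":-0.2,"turn":0,"grip":0.2}
    - {"tx":0,"ty":0,"tz":0,"turn":0,"grip":0.2}
    - {"tx":0,"ty":0,"tz":0,"turn":0,"grip":0.2}
  newtons: 45

```text
time: 15.58
position: [0.4363, 0.2163, 0.2307]
tool_rot: [0.127, -3.138, 0.001]
ft_force: [-0.4, -0.5, -1.5]
grip_width: 0.382
grip_force: 45.0
```

```bash
python3 tilt.py d6.pkl
```

```text
[0.43616683 0.21623305 0.23040394] [-0.45048213  0.24400254 -0.21433595] 0.3862635038634653
scene [[0.35, 55.186], [0.325, 54.261], [0.375, 53.884], [0.3, 50.874]]
side [[-0.2, 27.123], [0.3, 23.36], [0.325, 23.032], [0.35, 22.391]]
sum [0.35  0.325 0.3   0.375 0.275]
```

Tilt held at about 0.34 after the lift. Now raising above rod height, turning to the lens yaw and carrying.

Request:
send_rows:
  steps:
    - {"tx":0,"ty":0,"tz":-0.2,"turn":0,"grip":0.2}
    - {"tx":0,"ty":0,"tz":-0.4,"turn":0.2,"grip":0.2}
    - {"tx":0,"ty":0,"tz":-0.5,"turn":0.3,"grip":0.2}
    - {"tx":0,"ty":0,"tz":-0.5,"turn":0.3,"grip":0.2}
    - {"tx":0,"ty":0,"tz":-0.5,"turn":0.11,"grip":0.2}
    - {"tx":0,"ty":0,"tz":-0.4,"turn":0,"grip":0.2}
    - {"tx":0,"ty":0,"tz":-0.3,"turn":0,"grip":0.2}
    - {"tx":0,"ty":0,"tz":0,"turn":0,"grip":0.2}

```text
time: 16.73
position: [0.437, 0.2168, 0.4006]
tool_rot: [0.072, 3.138, 0.002]
ft_force: [0.8, 0.2, -0.5]
grip_width: 0.389
grip_force: 45.0
```

Request:
send_rows:
  steps:
    - {"tx":-0.1,"ty":-0.2,"tz":0,"turn":0,"grip":0.2}
    - {"tx":-0.2,"ty":-0.4,"tz":0,"turn":0,"grip":0.2}
    - {"tx":-0.25,"ty":-0.55,"tz":0,"turn":0,"grip":0.2}
    - {"tx":-0.25,"ty":-0.55,"tz":0,"turn":0,"grip":0.2}
    - {"tx":-0.25,"ty":-0.55,"tz":0,"turn":0,"grip":0.2}
    - {"tx":-0.25,"ty":-0.55,"tz":0,"turn":0,"grip":0.2}
    - {"tx":-0.25,"ty":-0.55,"tz":0,"turn":0,"grip":0.2}
    - {"tx":-0.25,"ty":-0.55,"tz":0,"turn":0,"grip":0.2}
    - {"tx":-0.25,"ty":-0.55,"tz":0,"turn":0,"grip":0.2}
    - {"tx":-0.25,"ty":-0.55,"tz":0,"turn":0,"grip":0.2}
    - {"tx":-0.25,"ty":-0.55,"tz":0,"turn":0,"grip":0.2}
    - {"tx":-0.25,"ty":-0.5,"tz":0,"turn":0,"grip":0.2}

```text
time: 18.23
position: [0.5872, -0.1566, 0.3976]
tool_rot: [-0.075, -3.138, 0.001]
ft_force: [0.4, 0.3, -1.1]
grip_width: 0.388
grip_force: 45.0
```

Request:
send_rows:
  steps:
    - {"tx":-0.2,"ty":-0.3,"tz":0.2,"turn":0,"grip":0.2}
    - {"tx":0,"ty":-0.1,"tz":0.4,"turn":0,"grip":0.2}
    - {"tx":0,"ty":0,"tz":0.5,"turn":0,"grip":0.2}
    - {"tx":0,"ty":0,"tz":0.5,"turn":0,"grip":0.2}
    - {"tx":0,"ty":0,"tz":0.4,"turn":0,"grip":0.2}
    - {"tx":0,"ty":0,"tz":0.2,"turn":0,"grip":0.2}
    - {"tx":0,"ty":0,"tz":0,"turn":0,"grip":0.2}
    - {"tx":0,"ty":0,"tz":0,"turn":0,"grip":0.2}

```text
time: 19.23
position: [0.599, -0.1785, 0.2682]
tool_rot: [0.072, 3.139, -0.001]
ft_force: [-0.3, -0.5, -1.0]
grip_width: 0.388
grip_force: 45.0
```

```bash
python3 tilt.py d7.pkl
python3 - <<'E'
from h import *
s=ctrl.get_state();M=R.from_rotvec(s["tool_rot"]).as_matrix();print(M.round(3),s["joint_positions"].round(2))
print("to go",(M.T@(np.array([.598,-.181,.2564])-s["position"])/.06).round(2))
E
```

```text
[ 0.59904763 -0.17855421  0.26834469] [-0.28174243 -0.39909909 -0.42117349] 0.38424058203941014
scene [[0.35, 68.416], [0.375, 67.387], [0.325, 63.913], [0.4, 60.957]]
side [[0.3, 78.172], [0.325, 77.099], [0.275, 69.433], [0.35, 65.127]]
sum [0.325 0.35  0.3   0.375 0.275]
[[-0.999  0.046  0.002]
 [ 0.046  0.999 -0.   ]
 [-0.002 -0.    -1.   ]] [ 0.21  0.25  0.05  1.48 -0.01  1.41  1.78]
to go [ 0.02 -0.04  0.2 ]
```

Final 12 mm down, then an overlay check with the hoop model and the measured focus.

Request:
send_rows:
  steps:
    - {"tx":0.02,"ty":-0.04,"tz":0.1,"turn":0,"grip":0.2}
    - {"tx":0,"ty":0,"tz":0.1,"turn":0,"grip":0.2}
    - {"tx":0,"ty":0,"tz":0,"turn":0,"grip":0.2}
    - {"tx":0,"ty":0,"tz":0,"turn":0,"grip":0.2}
    - {"tx":0,"ty":0,"tz":0,"turn":0,"grip":0.2}

```text
time: 20.0
position: [0.5974, -0.1808, 0.2554]
tool_rot: [0.072, 3.14, -0.0]
ft_force: [-0.5, 0.8, -1.3]
grip_width: 0.386
grip_force: 45.0
```

```bash
python3 tilt.py d8.pkl
python3 - <<'E'
from h import *
d,s=pickle.load(open("d8.pkl","rb"))
f=np.array([.6195,-.1765,.1917]);l=np.array([-.9989,.0466,0]);z=.343*l+[0,0,.939];y=np.array([.0466,.9989,0])
a=np.linspace(0,2*np.pi,60);n=np.cross(y,z)
o=np.zeros((600,800,3),np.uint8)
for k,nm in enumerate(("scene","side")):
  im=d[nm];u0=proj(im,f)[0].round().astype(int)-[40,60]
  c=cv2.resize(im["pixels"][u0[1]:u0[1]+120,u0[0]:u0[0]+80],(400,600),interpolation=cv2.INTER_CUBIC)[:,:,::-1].copy()
  for x in(-.005,.005):
    q=proj(im,[f+.052*(np.cos(b)*y+np.sin(b)*z)+x*n for b in a]);cv2.polylines(c,[((q-u0)*5+2).astype(np.int32)],True,(255,0,0),1)
  o[:,k*400:k*400+400]=c
cv2.imwrite("pics/k.png",o)
E
```

```text
[ 0.59731918 -0.1807624   0.25533231] [ 0.3617354   0.18920858 -0.95237119] 0.38957417135616057
scene [[0.35, 72.104], [0.375, 70.77], [0.325, 67.562], [0.4, 63.797]]
side [[0.3, 80.254], [0.325, 78.012], [0.275, 72.013], [0.35, 65.422]]
sum [0.325 0.35  0.3   0.375 0.275]
```

View pics/k.png

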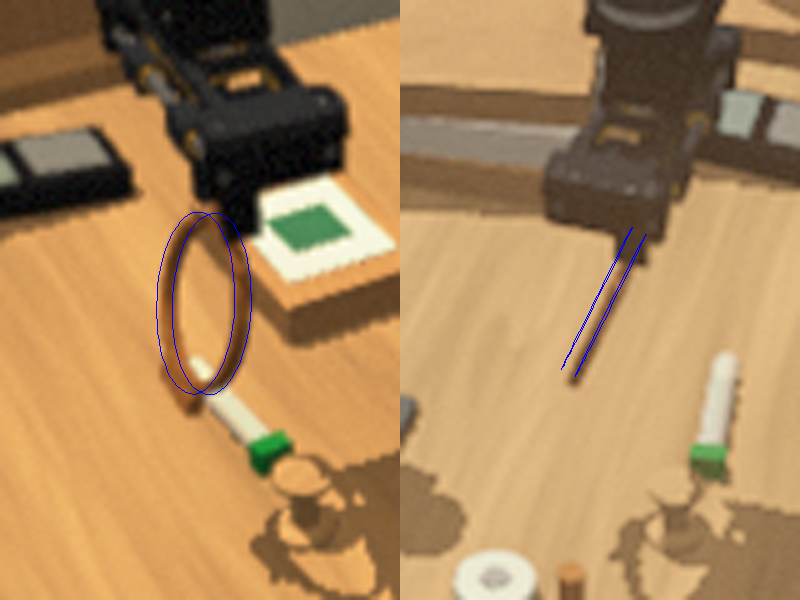

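The hoop lies on the drawn goal outline in both views. In the side view it is about 3–4 mm toward -x, so I'll nudge it 3 mm and hand in.

Request:
send_rows:
  steps:
    - {"tx":-0.05,"ty":0,"tz":0,"turn":0,"grip":0.2}
    - {"tx":0,"ty":0,"tz":0,"turn":0,"grip":0.2}
    - {"tx":0,"ty":0,"tz":0,"turn":0,"grip":0.2}
    - {"tx":0,"ty":0,"tz":0,"turn":0,"grip":0.2}
    - {"tx":0,"ty":0,"tz":0,"turn":0,"grip":0.2}
    - {"tx":0,"ty":0,"tz":0,"turn":0,"grip":0.2}

```text
time: 20.9
position: [0.6002, -0.1809, 0.2552]
tool_rot: [0.072, 3.141, -0.0]
ft_force: [0.1, -0.3, -1.1]
grip_width: 0.386
grip_force: 45.0
```

```bash
python3 tilt.py d9.pkl; python3 -c "
from h import *
d,s=pickle.load(open('d9.pkl','rb'));d2=pickle.load(open('d2.pkl','rb'))
u=proj(d['scene'],[.5685,.1115,.235])[0].astype(int);sl=np.s_[u[1]-6:u[1]+60,u[0]-12:u[0]+25]
print('rod diff',np.abs(d['scene']['pixels'][sl].astype(int)-d2['scene']['pixels'][sl]).mean())
print(ctrl.close_job())"
```

```text
[ 0.60022918 -0.18091628  0.25519313] [-0.06539681 -0.43216731 -1.10754359] 0.38516970660956873
scene [[0.35, 73.474], [0.375, 71.263], [0.325, 69.391], [0.4, 63.5]]
side [[0.3, 81.548], [0.325, 77.416], [0.275, 74.848], [0.35, 63.669]]
sum [0.325 0.3   0.35  0.375 0.275]
rod diff 23.245563745563746
the job is handed in; nothing more can be done
None
```

```bash
python3 -c "
from h import *
d,s=pickle.load(open('d9.pkl','rb'));d2=pickle.load(open('d2.pkl','rb'))
for n in('scene','side'):
  u=proj(d[n],[.5685,.1115,.235])[0].astype(int);t=d2[n]['pixels'][u[1]-5:u[1]+25,u[0]-7:u[0]+8]
  r=cv2.matchTemplate(d[n]['pixels'][u[1]-25:u[1]+45,u[0]-27:u[0]+28],t,cv2.TM_CCOEFF_NORMED);_,m,_,l=cv2.minMaxLoc(r);print(n,m,np.array(l)-20)"
```

```text
scene 0.8078269958496094 [-1 20]
side 0.9986028671264648 [0 0]
```

The job is handed in, but no verdict came back. The big hoop is held still at the measured focus, to within a few mm, leaning back about 0.33 rad (0.35 wanted). The side view shows the rod unmoved since the stop, though the scene-view check of it was inconclusive.

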